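# Find the objective among three sliding-lid cases

## Task

One of the three closed grey cases holds the tall microscope objective. Push the lids open by their ribs, one case at a time, shutting each case again before you open another, until you find it; then, with its lid slid all the way open, lift the objective out without dropping it or tipping it over and stand it upright in the steel tray. Finish with the other two cases fully shut and their contents left inside (the emptied case may stay open), and leave the things around alone.

Things in the scene. Friction and masses are not known exactly. Their poses are not given: they have to be found in the camera images.
- case_a: one of three identical grey plastic cases, fixed to the bench: open box 120 (x) x 130 (y) x 74 mm high, walls and floor 5 mm (inside 110 x 120 mm, floor top 5 mm above the bench); origin at the centre of its underside on the bench. Two rails 5 mm wide along its y sides rise to 82 mm and guide the sliding lid. Its own +x (roughly away from the robot, yaw differs case to case) is the way the lid slides open. Which content lies in which case varies
- lid_a (a joint): travel of the flat sliding lid of case_a along the case's own +x: 0 = fully closed, 0.105 m = fully open at the stop (both ends are hard stops) (lid then hangs out past the far wall and the box mouth is clear but for the last 11 mm). Starts shut, give or take up to 4 mm of play, which still counts as shut; lid plate top is 80.5 mm above the bench; slides with about 1.5 N friction and stays where it is left
- rib_a (a point): middle of the thumb rib on the lid of case_a; moves with the lid. The rib stands across the lid (along the case's y): 60 mm long, 8 mm thick, rising 14 mm above the lid plate to 94.5 mm above the bench; this point lies in its middle, 1 mm below its top; lid closed, it is 10 mm to the robot's side (-x) of the case's centre. Push it with a fingertip from either side
- case_b: one of three identical grey plastic cases, fixed to the bench: open box 120 (x) x 130 (y) x 74 mm high, walls and floor 5 mm (inside 110 x 120 mm, floor top 5 mm above the bench); origin at the centre of its underside on the bench. Two rails 5 mm wide along its y sides rise to 82 mm and guide the sliding lid. Its own +x (roughly away from the robot, yaw differs case to case) is the way the lid slides open. Which content lies in which case varies
- lid_b (a joint): travel of the flat sliding lid of case_b along the case's own +x: 0 = fully closed, 0.105 m = fully open at the stop (both ends are hard stops) (lid then hangs out past the far wall and the box mouth is clear but for the last 11 mm). Starts shut, give or take up to 4 mm of play, which still counts as shut; lid plate top is 80.5 mm above the bench; slides with about 1.5 N friction and stays where it is left
- rib_b (a point): middle of the thumb rib on the lid of case_b; moves with the lid. The rib stands across the lid (along the case's y): 60 mm long, 8 mm thick, rising 14 mm above the lid plate to 94.5 mm above the bench; this point lies in its middle, 1 mm below its top; lid closed, it is 10 mm to the robot's side (-x) of the case's centre. Push it with a fingertip from either side
- case_c: one of three identical grey plastic cases, fixed to the bench: open box 120 (x) x 130 (y) x 74 mm high, walls and floor 5 mm (inside 110 x 120 mm, floor top 5 mm above the bench); origin at the centre of its underside on the bench. Two rails 5 mm wide along its y sides rise to 82 mm and guide the sliding lid. Its own +x (roughly away from the robot, yaw differs case to case) is the way the lid slides open. Which content lies in which case varies
- lid_c (a joint): travel of the flat sliding lid of case_c along the case's own +x: 0 = fully closed, 0.105 m = fully open at the stop (both ends are hard stops) (lid then hangs out past the far wall and the box mouth is clear but for the last 11 mm). Starts shut, give or take up to 4 mm of play, which still counts as shut; lid plate top is 80.5 mm above the bench; slides with about 1.5 N friction and stays where it is left
- rib_c (a point): middle of the thumb rib on the lid of case_c; moves with the lid. The rib stands across the lid (along the case's y): 60 mm long, 8 mm thick, rising 14 mm above the lid plate to 94.5 mm above the bench; this point lies in its middle, 1 mm below its top; lid closed, it is 10 mm to the robot's side (-x) of the case's centre. Push it with a fingertip from either side
- objective: the wanted microscope objective, loose, standing upright in one of the cases: steel foot flange 40 mm diameter x 12 mm, dark barrel 34 mm diameter from 12 to 55 mm above the foot, steel nose 24 mm diameter up to 66 mm; 0.15 to 0.31 kg; origin at the centre of its foot, z up along the barrel
- eyepiece: low, broad eyepiece, loose in another case: 52 mm diameter x 18 mm with a 42 mm shoulder up to 30 mm; origin at the centre of its underside
- filter_cube: square filter block, loose in the remaining case: 46 x 46 x 30 mm; origin at the centre of its underside
- tray: shallow steel tray, fixed to the bench in line with the cases: 130 x 130 mm, rim 14 mm high, walls and floor 4 mm thick; origin at the centre of its underside
- oil_bottle: bystander: amber oil bottle, 38 mm diameter, 85 mm high, beyond the cases; origin under its centre
- mug: bystander: white mug, 82 mm diameter, 92 mm high; origin under its centre
- slide_box: bystander: flat black slide box 90 x 180 x 35 mm; origin under its centre
- mouse: bystander: black computer mouse 105 x 60 x 26 mm; origin under its centre
Mind the look-alikes: they are no part of the job. Several things have the shape of the tray; the one meant has the colours described above. Leave any blue look-alike of the case_c alone.

How it is judged (in metres and radians):
On the way, in this order (a step that is already met when the one before it is completed fails the run):
1. the lid of the case that holds the objective is slid open (at least 90 mm) (((value of joint lid_a above 0.09 m and horizontal distance between objective and case_a below 0.06 m and height (world z) of objective below 0.03 m) or (value of joint lid_b above 0.09 m and horizontal distance between objective and case_b below 0.06 m and height (world z) of objective below 0.03 m) or (value of joint lid_c above 0.09 m and horizontal distance between objective and case_c below 0.06 m and height (world z) of objective below 0.03 m))), for 0.2 s.
2. the objective stands upright in the tray (horizontal distance between objective and tray below 0.06 m and z of objective in the frame of tray below 0.01 m and angle between objective's own z axis and vertical below 0.1 rad and linear speed of objective below 0.02 m/s), for 0.2 s.
At the end, for the whole second after the job is handed in: the objective stands still and upright (within 0.1 rad) on the tray floor, within 60 mm of its centre; the cases holding the eyepiece and the filter block are shut to within 8 mm, and those two lie within 60 mm of their starts; the emptied case may be open or shut (all of step 2 and (value of joint lid_a below 0.008 m or horizontal distance between each of eyepiece, filter_cube and case_a above 0.08 m) and (value of joint lid_b below 0.008 m or horizontal distance between each of eyepiece, filter_cube and case_b above 0.08 m) and (value of joint lid_c below 0.008 m or horizontal distance between each of eyepiece, filter_cube and case_c above 0.08 m) and distance of each of eyepiece, filter_cube from where it was at the start of the episode below 0.06 m); the robot touches nothing.
It fails at once if two lids are more than 25 mm open at once (value of joint each of lid_a, lid_b above 0.025 m or value of joint each of lid_a, lid_c above 0.025 m or value of joint each of lid_b, lid_c above 0.025 m).
It fails at once if the objective is tipped over (more than 0.6 rad) (angle between objective's own z axis and vertical above 0.6 rad).
It fails at once if the objective falls free, more than 20 mm above the surface (height (world z) of objective above 0.025 m and contact force between objective and anything else below 0.02 N).
It fails at once if the eyepiece or the filter block is taken out of its case (distance of any of eyepiece, filter_cube from where it was at the start of the episode above 0.07 m).
It fails at once if a bystander is displaced by more than 30 mm (distance of any of oil_bottle, mug, slide_box, mouse from where it was at the start of the episode above 0.03 m).
It also fails if it takes over 72 s, if anything falls off the work surface, if the arm or the gripper's body presses on something with over 40 N, if the wrist force passes 120 N, or if a joint passes its speed limit or range.

## Robot

A 6-joint arm with a two-finger parallel gripper is mounted at the origin on the work surface. World frame = base frame: x ahead of the robot, y to its left, z up, the work surface at z = 0. Lengths are in mm, angles in rad, forces in N, time in s.
With the tool pointing down it reaches from about 350 to 950 mm from the base axis. Payload 17.4 kg.
Tool frame: the origin (TCP) lies on the centre line of the jaws, within the pads' length; the fingertips stand 11 mm ahead of it and the grasp point (between the pads) lies 8 mm behind it; x points along the fingers, z is the direction in which the jaws open and shut, and the axes are right-handed (so a half turn about x gives the same grasp; the last joint's range is limited). The gripper opens to 93 mm and grips with 3 to 60 N. Pads are 15 mm wide; open, the fingers measure 128 mm over their backs; the gripper's body (75 mm by 188 mm) begins 65 mm behind the grasp point.
Start: joints at [1.089, 0.116, 1.442, -0, 1.584, -0.038], TCP at [289.836, 609.613, 229.646] pointing down, gripper open.
Joint ranges: [-2.83, 2.83], [-0.83, 2.19], [0.07, 2.5], [-1.14, 4.28], [0.01, 3], [-2.97, 2.97]. Speed limits (rad/s): [1.89, 1.89, 2.22, 3.14, 3.14, 3.14].

## Interface

Orientations are given as a rotation vector (axis times angle).
In Python, from plant import ctrl, vision, workorder, nets gives the robot as it stands.
- The arm moves only by the shell command python3 -m creep 'ROWS'. ROWS is JSON, a list of rows, each a list of 7 numbers: the shift along the world's x, y, z in mm, then the turn, a rotation vector about the world's x, y, z in rad, then the closure, from -1 (fully open) to 1 (shut). In form: [[tx, ty, tz, wx, wy, wz, grip], ...]. A call has 1 to 20 rows; each row is the pose to reach, as a shift and turn from the pose commanded when the call began; what a row does not reach only later rows make up. A row lasts 1/10 s, in which the tool goes at most 50 mm and 8.59 degrees, less where a joint would pass 70% of its speed; a pose out of reach is approached as far as the arm can. A call with a gripper value outside its range is refused whole. The fingers move at their own pace and stop on an object; the grip force is fixed at half the most. Time passes only in rows, so rows that repeat a pose let the fingers close. It gives the time, the measured TCP pose, the force and the opening at its end, in the units of the state.
- ctrl.state(): the state, without advancing time (a new reading comes with each control period).
- vision.grab_frame(name): name is "side" or "top"; returns a dict with "pixels" (420x560x3 uint8, red, green, blue), "z_map" (420x560 float32, mm along the optical axis (not along the pixel's ray), 0 where there is no reading), "mtx" (3x3 intrinsics, pixels), "k1" (the pictures are not rectified: a ray, as slopes to the right and down, at radius r is drawn at 1 + k1 r^2 times it, then the intrinsics apply), "R" (3x3) and "t" (3): a world point X has camera coordinates R X + t. Camera axes: x right, y down, z forward; pixel columns grow to the right and rows downward; lengths in mm; the calibration is good to about 2 mm. A picture is of the moment at which its call begins.
- workorder.close_job(): hands the job in, once; it reports no verdict.
Trained networks look in a picture, given as the dict that the camera call returned (one of the last four; its "shot" number tells which), for a name from the list of things; names that differ only in an ending like _2 or _b are one class to them, and where a whole thing is asked for, a point or a joint stands for the part that bears it (a point fixed in the world has none). Each returns a list of dicts, best first, with "p" (0 to 1); they miss things now and then, are a little off and sometimes report something else, mostly with a low value. They report only what shows in the picture. A call takes as long as a camera call. They do not tell look-alikes from the thing itself.
- nets.find_in(picture, query): "location" ([column, row] in pixels, amid what is visible of it).
- nets.masks_of(picture, query): "region" (420x560 bool, what is visible of it) and "location" ([column, row] in pixels, amid what is visible of it).
- nets.landmark_of(picture, query): "location" ([column, row] in pixels: a listed point, or the origin of a listed thing).
The state is a dict: "t": time; "qpos": joint angles; "joint_velocities": joint speeds; "effort": joint torques, N m; "position": TCP position; "tcp_rot": TCP orientation; "wrist_force": force on the tool from outside, world axes, zero at the start; "moment": the same for the moment, N m; "finger_gap": opening from 0.0 (shut) to 1.0 (fully open).
Only numpy, scipy, OpenCV 4.12 (cv2) and the standard library are available. Lean on these libraries where they do the work, as an engineer would, in place of code of your own. Each camera call takes 0.05 s, during which the arm holds its last target. There are 200 camera calls.

## Working session

There is one attempt and no reset: what is moved stays moved. The work goes in short steps, Python scripts to look and compute and a shell command to move; the robot and the scene stay as the last step left them, time stands still between calls to the robot, and variables do not carry over. Pictures are saved under pics/ and viewed, about 8 in all and at most 12, crops included, and the job is handed in when it is done.

```bash
ls; mkdir -p pics; cat > h.py <<'E'
import numpy as np, cv2
from plant import ctrl, vision, workorder, nets
def ray(f,u,v):
    K=f["mtx"];d=np.array([f["k1"],0,0,0,0],float)
    # drawn = s*(1+k1 r^2)
    p=cv2.undistortPoints(np.array([[[u,v]]],float),np.array(K,float),d)[0,0]
    return np.array([p[0],p[1],1.])
def at_z(f,u,v,z):
    R=np.array(f["R"]);t=np.array(f["t"]);c=-R.T@t;d=R.T@ray(f,u,v)
    return c+d*(z-c[2])/d[2]
def cloud(f):
    K=np.array(f["mtx"],float);h,w=f["z_map"].shape
    uu,vv=np.meshgrid(np.arange(w),np.arange(h))
    p=cv2.undistortPoints(np.stack([uu,vv],-1).reshape(-1,1,2).astype(float),K,np.array([f["k1"],0,0,0,0],float)).reshape(h,w,2)
    z=f["z_map"][...,None].astype(float)
    X=np.concatenate([p*z,z],-1)-np.array(f["t"])
    W=X@np.array(f["R"]); W[f["z_map"]==0]=np.nan
    return W
def save(f,n,crop=None,s=1):
    im=f["pixels"][...,::-1]
    if crop: a,b,c,d=crop; im=im[b:d,a:c]
    cv2.imwrite("pics/"+n,cv2.resize(im,None,fx=s,fy=s,interpolation=cv2.INTER_CUBIC))
E
python3 - <<'E'
from h import *
s=ctrl.state();print(s["t"],s["position"],s["tcp_rot"],s["finger_gap"],s["wrist_force"])
fs={n:vision.grab_frame(n) for n in("top","side")}
for n,f in fs.items():
    save(f,n+"0.png"); print(n,-np.array(f["R"]).T@f["t"], f["k1"])
    for q in("case_a","rib_a","tray","oil_bottle","mug","slide_box","mouse"):
        for r in nets.landmark_of(f,q): 
            z=93.5 if "rib" in q else 0
            print(n,q,round(r["p"],2),np.round(r["location"]),np.round(at_z(f,*r["location"],z)))
E
```

```text
pics
0.0 [289.75950136 609.42821188 228.84628784] [-0.87706709  1.38813067  0.87599296] 0.9990449226550149 [0.10376082 0.48283479 0.27296123]
top [ 270.91837298  -25.72585275 1560.16279248] 0.03473848674505411
top case_a 0.75 [176. 234.] [444. 333.   0.]
top case_a 0.73 [164. 290.] [242. 371.   0.]
top case_a 0.71 [244. 222.] [481.  85.   0.]
top case_a 0.65 [356. 228.] [ 451. -322.    0.]
top rib_a 0.97 [365. 232.] [ 422. -333.   94.]
top rib_a 0.96 [240. 220.] [473.  90.  94.]
top rib_a 0.75 [154. 290.] [246. 380.  94.]
top rib_a 0.64 [169. 233.] [436. 335.  94.]
top tray 0.75 [296. 215.] [ 501. -108.    0.]
top tray 0.63 [361. 172.] [ 656. -350.    0.]
top oil_bottle 0.53 [306. 153.] [ 734. -151.    0.]
top mug 0.88 [125. 217.] [509. 517.   0.]
top slide_box 0.83 [250. 163.] [701.  57.   0.]
top mouse 0.74 [419. 211.] [ 504. -549.    0.]
side [  65.47681372 -625.995028    773.01707313] 0.005404967772755664
side case_a 0.9 [142. 210.] [239. 365.   0.]
side case_a 0.86 [201. 196.] [421. 324.   0.]
side case_a 0.74 [248. 229.] [464. 101.  -0.]
side case_a 0.62 [344. 342.] [ 446. -333.    0.]
side rib_a 0.82 [133. 185.] [237. 372.  94.]
side rib_a 0.7 [246. 207.] [459.  94.  94.]
side rib_a 0.7 [200. 167.] [440. 344.  94.]
side rib_a 0.58 [347. 322.] [ 436. -338.   94.]
side tray 0.65 [409. 304.] [ 645. -348.    0.]
side tray 0.61 [307. 270.] [ 509. -121.    0.]
side oil_bottle 0.75 [377. 241.] [ 739. -149.    0.]
side oil_bottle 0.48 [443. 408.] [ 508. -550.    0.]
side mug 0.56 [199. 157.] [522. 539.   0.]
side slide_box 0.91 [320. 206.] [706.  64.   0.]
side mouse 0.66 [442. 407.] [ 509. -548.    0.]
```

View pics/top0.png

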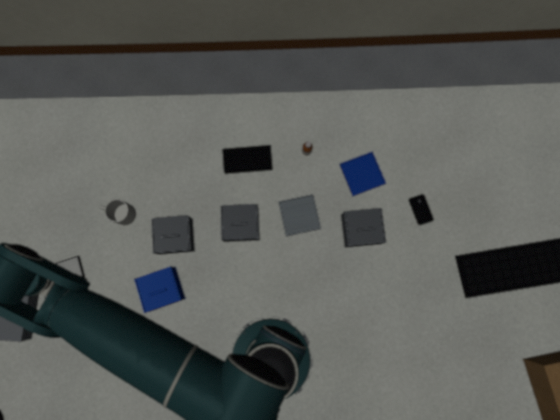

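View pics/side0.png

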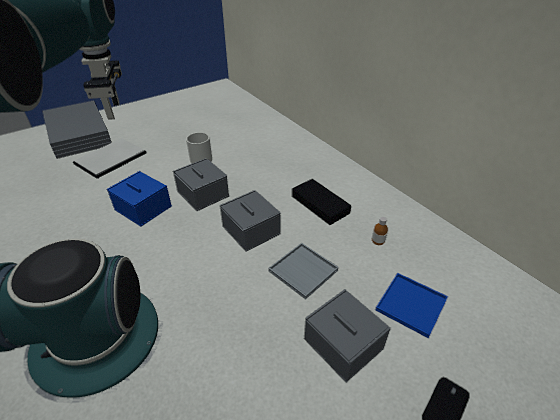

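The grey cases are at top pixels (172,234), (240,222) and (363,228); the blue look-alike case is at (160,289). There are two tray shapes: steel grey at (300,215) and blue at (362,173). The grey one fits the description. I'll measure the poses and confirm in one enlarged crop.

```bash
python3 - <<'E'
from h import *
f=vision.grab_frame("top"); g=vision.grab_frame("side")
save(f,"crop.png",(140,130,400,310),3)
for n,p in(("top",f),("side",g)):
    W=cloud(p)
    for q,(lo,hi) in {"case_a":(70,87),"tray":(-5,25)}.items():
        for r in nets.masks_of(p,q):
            m=r["region"]; P=W[m]; P=P[np.isfinite(P[:,2])]
            P2=P[(P[:,2]>lo)&(P[:,2]<hi)]
            if len(P2)<20: continue
            b=cv2.minAreaRect(P2[:,:2].astype(np.float32))
            print(n,q,round(r["p"],2),np.round(r["location"]),p["pixels"][m].mean(0).round(),np.round(b[0],1),np.round(b[1],1),round(b[2],1),"z",np.median(P2[:,2]).round(1))
            if q=="case_a":
                Q=P[(P[:,2]>87)&(P[:,2]<100)]
                if len(Q)>5:
                    b=cv2.minAreaRect(Q[:,:2].astype(np.float32)); print("   rib",len(Q),Q[:,:2].mean(0).round(1),np.round(b[1],1),round(b[2],1))
for n,p in(("top",f),("side",g)):
    for q in ("slide_box","oil_bottle","mug"):
        for r in nets.masks_of(p,q)[:1]:
            P=cloud(p)[r["region"]];print(n,q,np.nanpercentile(P,[3,97],axis=0).round().tolist())
E
```

```text
top case_a 0.94 [359. 228.] [55. 57. 58.] [ 444.7 -335.8] [121.9 130.2] 4.1 z 79.7
   rib 54 [ 443.3 -334.6] [104.2  77. ] 84.9
top case_a 0.76 [242. 224.] [58. 60. 62.] [471.8  93.5] [122.1 130.3] 1.2 z 79.3
   rib 52 [467.7  96.1] [130.3  86.2] 26.5
top case_a 0.66 [171. 235.] [59. 61. 62.] [435. 333.] [123.2 130.7] 3.7 z 79.4
   rib 56 [427.3 335.6] [ 64.  110.2] 28.1
top case_a 0.56 [158. 291.] [23. 45. 91.] [249.6 375.4] [120.7 130.4] 18.9 z 79.1
   rib 53 [240.6 370.8] [147.1  88.3] 46.6
top tray 0.58 [362. 174.] [21. 42. 88.] [ 648.6 -351.4] [135.4 131.7] 20.2 z 4.0
top tray 0.56 [300. 216.] [73. 77. 79.] [ 500.2 -119.7] [130.1 131.1] 10.8 z 3.6
top tray 0.18 [119. 214.] [80. 80. 76.] [533.4 539.3] [132.6  81.8] 65.0 z 5.4
side case_a 0.87 [139. 199.] [18. 46. 99.] [245.6 374.2] [121.6 136. ] 17.4 z 79.6
   rib 51 [236.2 368.2] [ 9.8 58.7] 17.2
side case_a 0.71 [249. 221.] [64. 68. 71.] [469.6  94.6] [124.8 134. ] 1.6 z 80.1
   rib 61 [458.9  92.6] [ 8.8 60.3] 3.8
side case_a 0.65 [346. 330.] [68. 72. 75.] [ 442.3 -334.1] [123.2 131.4] 4.7 z 80.7
   rib 144 [ 431.4 -336.6] [ 8.8 60.1] 3.8
side case_a 0.61 [201. 184.] [61. 65. 68.] [432.6 331.4] [125.  134.1] 3.9 z 79.8
   rib 41 [423.3 327.8] [ 8.6 56.1] 2.9
side tray 0.75 [306. 268.] [ 96. 104. 108.] [ 503.7 -116.1] [144.6 130.7] 10.6 z 4.4
side tray 0.59 [410. 303.] [ 21.  57. 124.] [ 645.8 -351.9] [133.7 131.8] 19.4 z 4.8
top slide_box [[664.0, -17.0, 21.0], [751.0, 148.0, 40.0]]
top oil_bottle [[722.0, -164.0, 25.0], [745.0, -136.0, 87.0]]
top mug [[482.0, 479.0, -1.0], [556.0, 557.0, 92.0]]
side slide_box [[660.0, -22.0, 1.0], [749.0, 149.0, 37.0]]
side oil_bottle [[720.0, -170.0, 2.0], [748.0, -138.0, 85.0]]
side mug [[477.0, 477.0, 18.0], [551.0, 558.0, 91.0]]
```

View pics/crop.png

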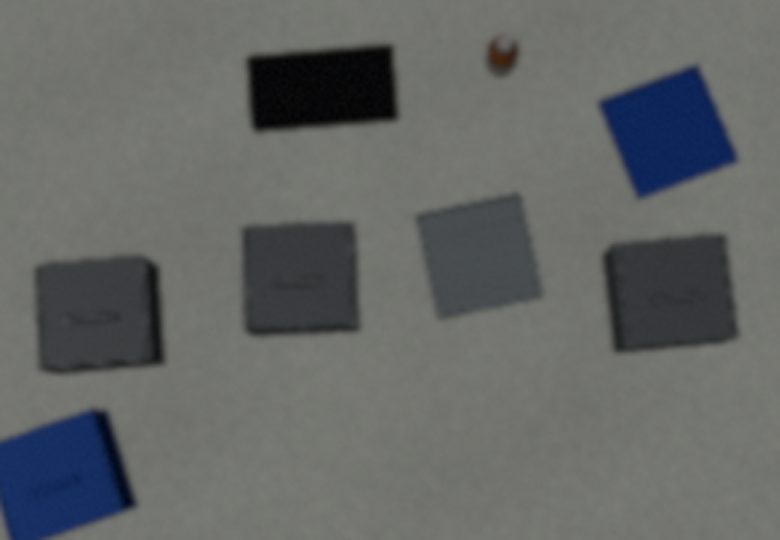

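The crop confirms the steel-grey tray at (480,255) in the crop, which is about (502,-118) in the world. The three grey cases are at about (433,332), (470.5,94) and (443.5,-335), and the blue look-alikes stay untouched. Next I'll work out the tool orientation for straddling a rib.

```bash
python3 - <<'E'
from h import *
from scipy.spatial.transform import Rotation as Ro
s=ctrl.state();print(s["t"],s["position"],s["qpos"])
A=Ro.from_rotvec(s["tcp_rot"]).as_matrix();print(A.round(3))
a=np.degrees(np.arctan2(A[1,2],A[0,2]));print("jaw yaw",a)
for n,y in(("L",3.8),("M",2),("R",4.2)):
    d=(y-a+90)%180-90; print(n,d,np.radians(d))
E
```

```text
1.4 [289.81337456 609.6133892  229.61003698] [ 1.08921841e+00  1.16033073e-01  1.44162220e+00  2.79174728e-05
  1.58401472e+00 -3.77701624e-02]
[[-0.    -0.903  0.429]
 [-0.     0.429  0.903]
 [-1.     0.    -0.   ]]
jaw yaw 64.5717100804068
L -60.771710080406805 -1.0606664329705267
M -62.5717100804068 -1.0920823595064246
R -60.3717100804068 -1.0536851159625493
```

```bash
python3 -m creep '[[30,-60,0,0,0,-0.2,0.57],[70,-140,-20,0,0,-0.5,0.57],[110,-230,-40,0,0,-0.8,0.57],[134,-280,-50,0,0,-1.06,0.57],[134,-280,-50,0,0,-1.06,0.57],[134,-280,-50,0,0,-1.06,0.57],[134,-280,-50,0,0,-1.06,0.57],[134,-280,-80,0,0,-1.06,0.57],[134,-280,-100,0,0,-1.06,0.57],[134,-280,-100,0,0,-1.06,0.57]]'
python3 - <<'E'
from h import *
from scipy.spatial.transform import Rotation as Ro
s=ctrl.state();A=Ro.from_rotvec(s["tcp_rot"]).as_matrix()
print(s["t"],s["position"],s["finger_gap"]*93,np.degrees(np.arctan2(A[1,2],A[0,2])),s["qpos"])
f=vision.grab_frame("side"); save(f,"s1.png",(120,90,320,260),3)
E
```

```text
t: 2.4
position: [423.0, 328.7, 127.1]
tcp_rot: [-0.054, 1.573, 0.051]
wrist_force: [-0.5, 0.0, 0.4]
finger_gap: 0.225
2.4 [422.98458579 328.71849637 127.13429656] 20.89845403493298 3.8136735873145704 [ 6.13029524e-01 -1.41156519e-01  1.86371010e+00 -5.52029055e-06
  1.42281621e+00  5.46466016e-01]
```

View pics/s1.png

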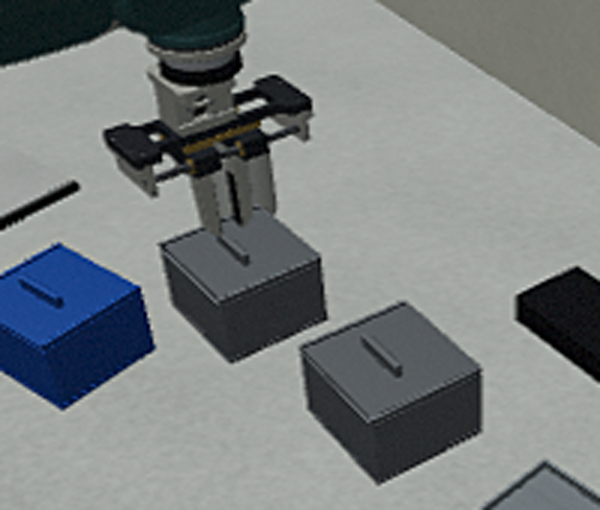

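The fingers straddle the left rib (crop about 232,240). I'll lower, slide the lid open and then look.

```bash
python3 -m creep '[[0,0,-15,0,0,0,0.57],[0,0,-31,0,0,0,0.57],[0,0,-31,0,0,0,0.57],[12,1,-31,0,0,0,0.57],[30,2,-31,0,0,0,0.57],[50,3,-31,0,0,0,0.57],[70,5,-31,0,0,0,0.57],[90,6,-31,0,0,0,0.57],[104,7,-31,0,0,0,0.57],[108,7,-31,0,0,0,0.57],[108,7,-31,0,0,0,0.57]]'
python3 - <<'E'
from h import *
f=vision.grab_frame("side"); W=cloud(f)
P=W.reshape(-1,3); th=np.radians(3.8);c=np.array([433.5,332]);u=np.array([np.cos(th),np.sin(th)]);v=np.array([-u[1],u[0]])
X=(P[:,:2]-c)@u;Y=(P[:,:2]-c)@v
m=(abs(Y)<55)&(P[:,2]>76)&(P[:,2]<84)&(X>-50)&(X<200); print("lid near edge X (closed -60):",np.percentile(X[m],[1,3,50,98]))
m=(abs(Y)<58)&(abs(X)<52)&(P[:,2]<76); 
for z in range(0,80,10): print(z,((P[m,2]>z-5)&(P[m,2]<z+5)).sum())
for n in("objective","eyepiece","filter_cube"): print(n,[(round(r["p"],2),np.round(r["location"])) for r in nets.find_in(f,n)][:2])
g=vision.grab_frame("top")
a=f["pixels"][130:250,150:290,::-1];b=g["pixels"][180:280,120:220,::-1]
cv2.imwrite("pics/s2.png",np.hstack([cv2.resize(a,(466,400),interpolation=2),cv2.resize(b,(330,400),interpolation=2)]))
E
```

```text
t: 3.55
position: [532.3, 336.6, 98.7]
tcp_rot: [-0.052, 1.57, 0.052]
wrist_force: [-0.4, -0.6, -0.6]
finger_gap: 0.216
lid near edge X (closed -60): [ 42.50911652  43.70692003  88.04759269 160.32034366]
0 17
10 12
20 10
30 32
40 32
50 10
60 7
70 6
objective [(0.39, array([197., 183.]))]
eyepiece [(0.5, array([202., 183.]))]
filter_cube [(0.74, array([350., 325.]))]
```

View pics/s2.png

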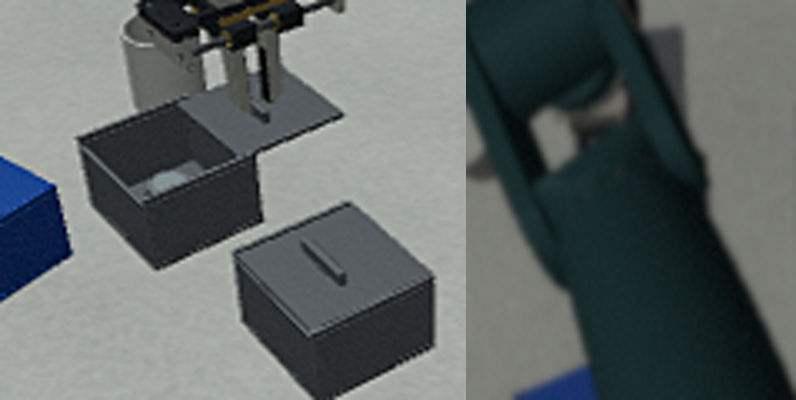

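The left case's content reaches only about 35 mm high (a broad light disc at crop (175,185)). That makes it the eyepiece, not the 71 mm tall objective, so I'll shut the lid again with the other finger.

```bash
python3 -m creep '[[-10,-1,0,0,0,0,0.57],[-25,-2,0,0,0,0,0.57],[-45,-3,0,0,0,0,0.57],[-65,-4,0,0,0,0,0.57],[-85,-6,0,0,0,0,0.57],[-100,-7,0,0,0,0,0.57],[-110,-7,0,0,0,0,0.57],[-113,-7,0,0,0,0,0.57],[-115,-8,0,0,0,0,0.57],[-115,-8,0,0,0,0,0.57]]'
cat > lid.py <<'E'
from h import *
import sys
C={"L":(433.5,332,3.8),"M":(470.5,94,2),"R":(443.5,-335,4.2)}
def lid(f,k,zlo=76):
    P=cloud(f).reshape(-1,3);x,y,a=C[k];th=np.radians(a);u=np.array([np.cos(th),np.sin(th)]);v=np.array([-u[1],u[0]])
    X=(P[:,:2]-[x,y])@u;Y=(P[:,:2]-[x,y])@v
    m=(abs(Y)<55)&(P[:,2]>zlo)&(P[:,2]<84)&(X>-80)&(X<200)
    r=(abs(Y)<32)&(P[:,2]>88)&(P[:,2]<97)&(X>-80)&(X<200)
    print(k,"lid X",np.percentile(X[m],[1,3,98]).round(1),"rib X median",np.median(X[r]).round(1))
    return X,Y,P
E
python3 - <<'E'
from lid import *
f=vision.grab_frame("side")
for k in C: lid(f,k)
E
```

```text
t: 4.8
position: [416.9, 328.6, 98.7]
tcp_rot: [-0.053, 1.57, 0.053]
wrist_force: [0.5, -0.6, 0.8]
finger_gap: 0.215
L lid X [-62.1 -61.1  55.4] rib X median -13.1
M lid X [-60.1 -58.4  56.9] rib X median -11.5
R lid X [-60.5 -59.5  56.2] rib X median -12.8
```

The left lid is shut. Next is the middle case.

```bash
python3 -m creep '[[3,0,15,0,0,0,0.57],[5,0,45,0,0,0,0.57],[15,-50,50,0,0,-0.03,0.57],[25,-100,50,0,0,-0.03,0.57],[33,-150,50,0,0,-0.03,0.57],[42,-200,50,0,0,-0.03,0.57],[42,-236,50,0,0,-0.03,0.57],[42,-236,35,0,0,-0.03,0.57],[42,-236,20,0,0,-0.03,0.57],[42,-236,20,0,0,-0.03,0.57]]'
python3 - <<'E'
from lid import *
f=vision.grab_frame("side")
for k in C: lid(f,k)
E
```

```text
t: 5.85
position: [458.0, 93.1, 116.5]
tcp_rot: [-0.029, 1.574, 0.029]
wrist_force: [-0.3, 0.1, 0.5]
finger_gap: 0.215
L lid X [-61.9 -61.2  54.8] rib X median -13.5
M lid X [-60.5 -59.1  56.7] rib X median -12.3
R lid X [-60.5 -59.4  56. ] rib X median -12.7
```

```bash
python3 -m creep '[[0,0,-10,0,0,0,0.57],[0,0,-18,0,0,0,0.57],[0,0,-18,0,0,0,0.57],[12,0,-18,0,0,0,0.57],[30,1,-18,0,0,0,0.57],[50,2,-18,0,0,0,0.57],[70,2,-18,0,0,0,0.57],[90,3,-18,0,0,0,0.57],[104,4,-18,0,0,0,0.57],[109,4,-18,0,0,0,0.57],[109,4,-18,0,0,0,0.57]]'
python3 - <<'E'
from lid import *
f=vision.grab_frame("side")
X,Y,P=lid(f,"M")
m=(abs(Y)<56)&(abs(X)<51)&(P[:,2]<76)&(P[:,2]>8)
print(np.histogram(P[m,2],range(5,80,5)))
save(f,"s3.png",(200,160,310,260),4)
for n in("objective","eyepiece","filter_cube"): print(n,[(round(r["p"],2),np.round(r["location"])) for r in nets.find_in(f,n)][:2])
E
```

```text
t: 7.0
position: [568.5, 96.6, 100.5]
tcp_rot: [-0.029, 1.571, 0.029]
wrist_force: [-0.1, 0.3, 0.1]
finger_gap: 0.216
M lid X [ 42.   43.5 159.6] rib X median 92.0
(array([ 2,  0,  0,  4,  3, 53, 80,  0,  0,  0,  0,  0,  0,  5]), array([ 5, 10, 15, 20, 25, 30, 35, 40, 45, 50, 55, 60, 65, 70, 75]))
objective []
eyepiece [(0.51, array([347., 331.]))]
filter_cube [(0.44, array([245., 222.]))]
```

View pics/s3.png

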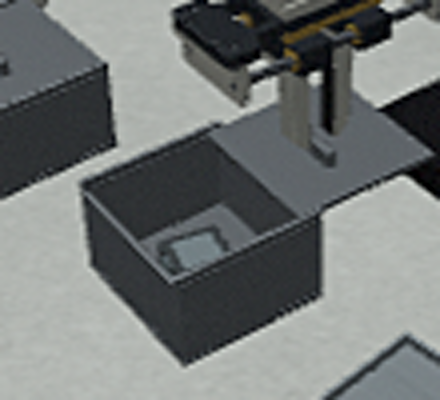

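The middle case holds the square filter cube (crop 195,248, about 35 mm high). I'll shut it; the objective must be in the right case.

```bash
python3 -m creep '[[-10,0,0,0,0,0,0.57],[-25,-1,0,0,0,0,0.57],[-45,-2,0,0,0,0,0.57],[-65,-2,0,0,0,0,0.57],[-85,-3,0,0,0,0,0.57],[-100,-4,0,0,0,0,0.57],[-110,-4,0,0,0,0,0.57],[-113,-4,0,0,0,0,0.57],[-115,-4,0,0,0,0,0.57],[-115,-4,0,0,0,0,0.57]]'
python3 - <<'E'
from lid import *
f=vision.grab_frame("side")
for k in C: lid(f,k)
print(ctrl.state()["position"],ctrl.state()["qpos"])
E
```

```text
t: 8.2
position: [453.5, 92.6, 100.9]
tcp_rot: [-0.029, 1.569, 0.029]
wrist_force: [5.4, -0.2, -0.7]
finger_gap: 0.215
L lid X [-62.2 -61.2  54.9] rib X median -13.9
M lid X [-62.  -60.6  55.3] rib X median -13.8
R lid X [-60.4 -59.4  56.2] rib X median -12.5
[453.56739377  92.56267448 100.89739685] [ 1.46387722e-01 -3.00445648e-01  2.04004264e+00 -3.03501728e-04
  1.40043115e+00  1.09576709e-01]
```

The middle lid is shut and at its stop (5 N on the wrist). Moving to the right case.

```bash
python3 -m creep '[[3,0,15,0,0,0,0.57],[4,0,45,0,0,0.04,0.57],[0,-50,50,0,0,0.04,0.57],[0,-100,50,0,0,0.04,0.57],[0,-150,50,0,0,0.04,0.57],[-5,-200,50,0,0,0.04,0.57],[-10,-250,50,0,0,0.04,0.57],[-15,-300,50,0,0,0.04,0.57],[-20,-350,50,0,0,0.04,0.57],[-22,-400,50,0,0,0.04,0.57],[-22,-428,50,0,0,0.04,0.57],[-22,-428,50,0,0,0.04,0.57],[-22,-428,16,0,0,0.04,0.57],[-22,-428,16,0,0,0.04,0.57]]'
python3 - <<'E'
from lid import *
f=vision.grab_frame("side")
for k in C: lid(f,k)
E
```

```text
t: 9.65
position: [429.8, -334.1, 113.4]
tcp_rot: [-0.057, 1.574, 0.063]
wrist_force: [0.2, 0.2, -0.4]
finger_gap: 0.214Traceback (most recent call last):
  File "<stdin>", line 3, in <module>
  File "lid.py", line 9, in lid
    print(k,"lid X",np.percentile(X[m],[1,3,98]).round(1),"rib X median",np.median(X[r]).round(1))
                    ~~~~~~~~~~~~~^^^^^^^^^^^^^^^
    return _quantile_unchecked(
        a, q, axis, out, overwrite_input, method, keepdims, weights)
    return _ureduce(a,
                    func=_quantile_ureduce_func,
    ...<5 lines>...
                    overwrite_input=overwrite_input,
                    method=method)
    r = func(a, **kwargs)
    result = _quantile(arr,
                       quantiles=q,
    ...<2 lines>...
                       out=out,
                       weights=wgt)
    slices_having_nans = np.isnan(arr[-1, ...])
                                  ~~~^^^^^^^^^
IndexError: index -1 is out of bounds for axis 0 with size 0
```

```bash
python3 -m creep '[[1,-1,-6,0,0,0,0.57],[1,-1,-14,0,0,0,0.57],[1,-1,-15,0,0,0,0.57],[12,0,-15,0,0,0,0.57],[30,1,-15,0,0,0,0.57],[50,3,-15,0,0,0,0.57],[70,4,-15,0,0,0,0.57],[90,6,-15,0,0,0,0.57],[104,7,-15,0,0,0,0.57],[109,7,-15,0,0,0,0.57],[111,7,-15,0,0,0,0.57],[111,7,-15,0,0,0,0.57]]'
```

```text
t: 10.9
position: [541.7, -328.4, 101.7]
tcp_rot: [-0.06, 1.57, 0.061]
wrist_force: [0.7, -0.4, -0.1]
finger_gap: 0.217
```

```bash
python3 -m creep '[[-3,0,20,0,0,0,0.57],[-3,0,60,0,0,0,0.57],[-3,20,100,0,0,0,0.4],[-20,60,130,0,0,0,0.2],[-40,110,150,0,0,0,0.2],[-60,160,150,0,0,0,0.2],[-80,210,150,0,0,0,0.2],[-80,250,150,0,0,0,0.2],[-80,250,150,0,0,0,0.2]]'
python3 - <<'E'
from lid import *
f=vision.grab_frame("side"); g=vision.grab_frame("top")
for n,p in(("side",f),("top",g)):
    X,Y,P=lid(p,"R")
    m=(abs(Y)<56)&(X>-51)&(X<40)&(P[:,2]<76)&(P[:,2]>8)
    print(n,np.histogram(P[m,2],range(5,80,5))[0])
    t=m&(P[:,2]>64)&(P[:,2]<73); print("nose pts",t.sum(),P[t].mean(0),P[t,:2].min(0),P[t,:2].max(0))
    for r in nets.landmark_of(p,"objective")[:2]: print("lm",r["p"],r["location"],at_z(p,*r["location"],5))
    for r in nets.masks_of(p,"objective")[:1]:
        Q=cloud(p)[r["region"]]; Q=Q[Q[:,2]>60]; print("mask",r["p"],len(Q),Q.mean(0) if len(Q) else "")
a=f["pixels"][270:390,290:430,::-1];b=g["pixels"][180:280,310:410,::-1]
cv2.imwrite("pics/s4.png",np.hstack([cv2.resize(a,(466,400),interpolation=2),cv2.resize(b,(330,400),interpolation=2)]))
print(ctrl.state()["position"])
E
```

```text
t: 11.8
position: [460.6, -75.0, 252.5]
tcp_rot: [-0.062, 1.567, 0.063]
wrist_force: [-0.1, -0.3, -0.5]
finger_gap: 0.399
R lid X [ 41.7  42.9 158.7] rib X median 89.5
side [22 25 59 19 20 21 16 26 19 22 62 40 25 74]
nose pts 99 [ 435.41171157 -336.94912985   70.32826153] [ 425.20565554 -347.48292266] [ 447.45277204 -324.26774948]
lm 0.79 [345.9, 343.4] [ 445.22140153 -340.29377275    5.        ]
mask 0.57 786 [430.2620722  328.91044434  80.67657526]
R lid X [ 44.3  46.5 161.4] rib X median 93.9
top [53 37 14  3  3  3  3  2  3  9 17 18 14 20]
nose pts 33 [ 439.2841306  -336.49848962   69.27767364] [ 429.37605006 -348.82688832] [ 454.63852204 -324.45491116]
lm 0.44 [358.2, 230.4] [ 439.37646519 -326.85476053    5.        ]
mask 0.53 51 [ 438.12494935 -335.48809323   67.6681696 ]
[461.91235925 -79.54045477 251.42268374]
```

View pics/s4.png

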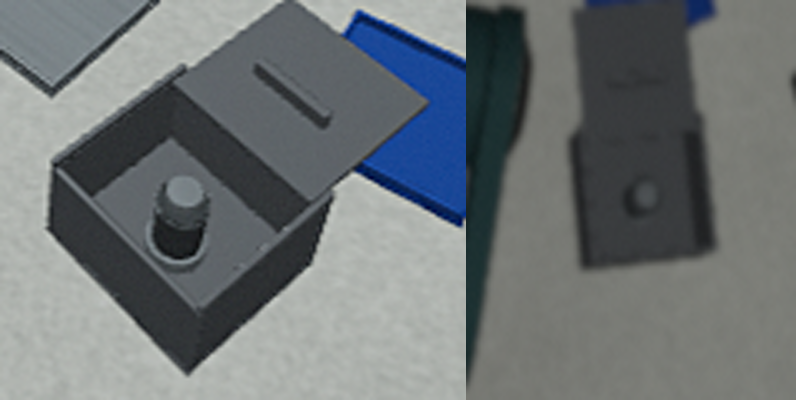

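The right case is fully open and holds the objective upright (nose at crop (187,190) in the side view, world about (438,-336)). I'll turn the jaws across, along the case's y, and approach from above.

```bash
python3 -m creep '[[-5,-30,0,0,0,-0.15,-0.29],[-10,-70,-10,0,0,-0.3,-0.29],[-15,-110,-30,0,0,-0.45,-0.29],[-20,-150,-50,0,0,-0.6,-0.29],[-24,-200,-70,0,0,-0.75,-0.29],[-24,-240,-90,0,0,-0.9,-0.29],[-24,-258,-110,0,0,-1.05,-0.29],[-24,-258,-110,0,0,-1.2,-0.29],[-24,-258,-110,0,0,-1.35,-0.29],[-24,-258,-110,0,0,-1.5,-0.29],[-24,-258,-110,0,0,-1.571,-0.29],[-24,-258,-110,0,0,-1.571,-0.29],[-24,-258,-110,0,0,-1.571,-0.29]]'
python3 - <<'E'
from h import *
from scipy.spatial.transform import Rotation as Ro
s=ctrl.state();A=Ro.from_rotvec(s["tcp_rot"]).as_matrix()
print(s["t"],s["position"],s["finger_gap"]*93,A.round(3).tolist(),s["qpos"].round(2))
E
```

```text
t: 13.4
position: [437.4, -337.1, 141.3]
tcp_rot: [1.152, 1.246, -1.152]
wrist_force: [0.4, -1.5, -0.0]
finger_gap: 0.644
13.4 [ 437.43680113 -337.12300202  141.31148496] 59.93515409550802 [[-0.0, 0.997, 0.078], [0.0, 0.078, -0.997], [-1.0, -0.0, -0.0]] [-0.7  -0.11  1.82 -0.    1.44  0.79]
```

```bash
python3 -m creep '[[1,1,-25,0,0,0,-0.29],[1,1,-50,0,0,0,-0.29],[1,1,-70,0,0,0,-0.29],[1,1,-85,0,0,0,-0.29],[1,1,-97,0,0,0,-0.29],[1,1,-103,0,0,0,-0.29],[1,1,-103,0,0,0,-0.29]]'
```

```text
t: 14.1
position: [438.7, -335.4, 38.2]
tcp_rot: [1.152, 1.245, -1.152]
wrist_force: [-0.0, 0.4, -0.7]
finger_gap: 0.647
```

No contact on the way down. Closing.

```bash
python3 -m creep '[[0,0,0,0,0,0,0],[0,0,0,0,0,0,0.15],[0,0,0,0,0,0,0.22],[0,0,0,0,0,0,0.3],[0,0,0,0,0,0,0.4],[0,0,0,0,0,0,1],[0,0,0,0,0,0,1],[0,0,0,0,0,0,1],[0,0,0,0,0,0,1]]'
```

```text
t: 15.0
position: [439.0, -335.4, 39.0]
tcp_rot: [1.153, 1.244, -1.152]
wrist_force: [-1.1, 2.8, 6.0]
finger_gap: 0.36
```

The gap is 33.5 mm, so the jaws hold the barrel. Lifting.

```bash
python3 -m creep '[[0,0,4,0,0,0,1],[0,0,12,0,0,0,1],[0,0,25,0,0,0,1],[0,0,40,0,0,0,1],[0,0,60,0,0,0,1],[0,0,80,0,0,0,1],[0,0,100,0,0,0,1],[0,0,120,0,0,0,1],[0,0,120,0,0,0,1]]'
python3 - <<'E'
from h import *
f=vision.grab_frame("side")
save(f,"s5.png",(270,180,430,340),3.5)
E
```

```text
t: 15.9
position: [439.7, -336.1, 162.6]
tcp_rot: [1.152, 1.239, -1.151]
wrist_force: [-0.5, 0.5, -1.9]
finger_gap: 0.363
```

View pics/s5.png

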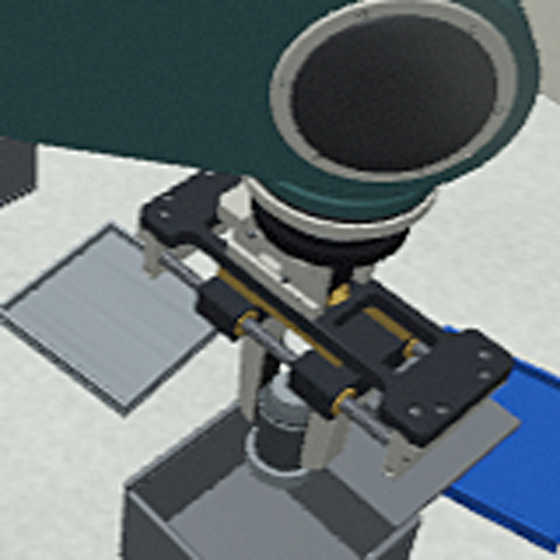

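The objective is held upright in the jaws (crop 283,430). Carrying it to the steel tray at about (502,-118).

```bash
python3 -m creep '[[3,10,0,0,0,0,1],[10,35,0,0,0,0,1],[20,65,0,0,0,0,1],[29,100,0,0,0,0,1],[38,135,0,0,0,0,1],[48,165,0,0,0,0,1],[56,190,0,0,0,0,1],[61,208,0,0,0,0,1],[63,217,0,0,0,0,1],[63,217,0,0,0,0,1],[63,217,-25,0,0,0,1],[63,217,-50,0,0,0,1],[63,217,-75,0,0,0,1],[63,217,-95,0,0,0,1],[63,217,-108,0,0,0,1],[63,217,-112,0,0,0,1],[63,217,-112,0,0,0,1]]'
python3 - <<'E'
from h import *
f=vision.grab_frame("side"); P=cloud(f).reshape(-1,3)
s=ctrl.state();print(s["position"],s["wrist_force"],s["tcp_rot"])
save(f,"s6.png",(250,200,370,320),4)
m=(np.hypot(P[:,0]-502,P[:,1]+118)<50)&(P[:,2]<14); print("floor z",np.median(P[m,2]))
E
```

```text
t: 17.65
position: [501.7, -118.7, 46.6]
tcp_rot: [1.153, 1.245, -1.153]
wrist_force: [0.9, 0.5, -1.5]
finger_gap: 0.363
[ 502.07060254 -118.70798147   47.29678741] [ 0.56356605  0.49704724 -1.84795717] [ 1.15272248  1.2439127  -1.15237238]
floor z 3.9995111387910596
```

View pics/s6.png

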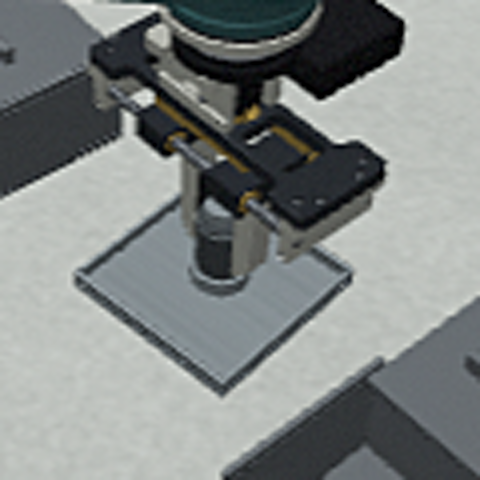

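It hangs a few mm over the tray centre. Lowering slowly to contact.

```bash
python3 -m creep '[[0,0,-3,0,0,0,1],[0,0,-6,0,0,0,1],[0,0,-8,0,0,0,1],[0,0,-8,0,0,0,1]]'
```

```text
t: 18.1
position: [501.7, -118.3, 38.4]
tcp_rot: [1.152, 1.245, -1.153]
wrist_force: [-0.8, -0.3, -2.3]
finger_gap: 0.357
```

```bash
python3 -m creep '[[0,0,-1,0,0,0,1],[0,0,-1.5,0,0,0,1],[0,0,-1.5,0,0,0,1]]'
```

```text
t: 18.4
position: [502.0, -118.4, 38.0]
tcp_rot: [1.152, 1.244, -1.152]
wrist_force: [-4.7, 1.6, 8.2]
finger_gap: 0.361
```

Contact (wrist z went from -2 to +8 N). Releasing gently, then straight up and away.

```bash
python3 -m creep '[[0,0,0,0,0,0,0.2],[0,0,0,0,0,0,0.1],[0,0,0,0,0,0,0],[0,0,0,0,0,0,-0.2],[0,0,0,0,0,0,-0.29],[0,0,0,0,0,0,-0.29],[0,0,15,0,0,0,-0.29],[0,0,40,0,0,0,-0.29],[0,0,70,0,0,0,-0.29],[0,0,110,0,0,0,-0.29],[0,0,150,0,0,0,-0.29],[-30,60,180,0,0,0,-0.29],[-60,110,200,0,0,0,-0.29],[-80,150,200,0,0,0,-0.29],[-80,190,200,0,0,0,-0.29],[-80,190,200,0,0,0,-0.29],[-80,190,200,0,0,0,-0.29]]'
python3 - <<'E'
from lid import *
f=vision.grab_frame("side")
for k in C:
    try: lid(f,k)
    except Exception as e: print(k,e)
P=cloud(f).reshape(-1,3); m=(np.hypot(P[:,0]-502,P[:,1]+118)<40)
n=m&(P[:,2]>62)&(P[:,2]<74);print("nose",n.sum(),np.median(P[n],0),P[n].min(0),P[n].max(0))
n=m&(P[:,2]>20)&(P[:,2]<50);print("barrel",n.sum(),P[n].min(0),P[n].max(0))
save(f,"s7.png",(100,120,420,390),2.2)
print(ctrl.state()["wrist_force"],ctrl.state()["t"])
E
```

```text
t: 20.1
position: [421.2, 73.4, 238.7]
tcp_rot: [1.151, 1.245, -1.148]
wrist_force: [0.0, -2.1, -0.1]
finger_gap: 0.647
L lid X [-62.2 -61.   55.4] rib X median -13.6
M lid X [-61.6 -60.2  54.7] rib X median -13.8
R lid X [ 41.4  42.6 158.9] rib X median 89.7
nose 67 [ 497.51026665 -123.07367282   69.59247549] [ 487.56187185 -131.93937247   62.72807026] [ 509.96898813 -109.72169255   72.56398394]
barrel 107 [ 482.65733204 -137.74518564   20.19948062] [ 513.24208695 -109.09856897   49.89715584]
[ 0.35979728 -0.69488201  0.06800368] 20.15
```

View pics/s7.png

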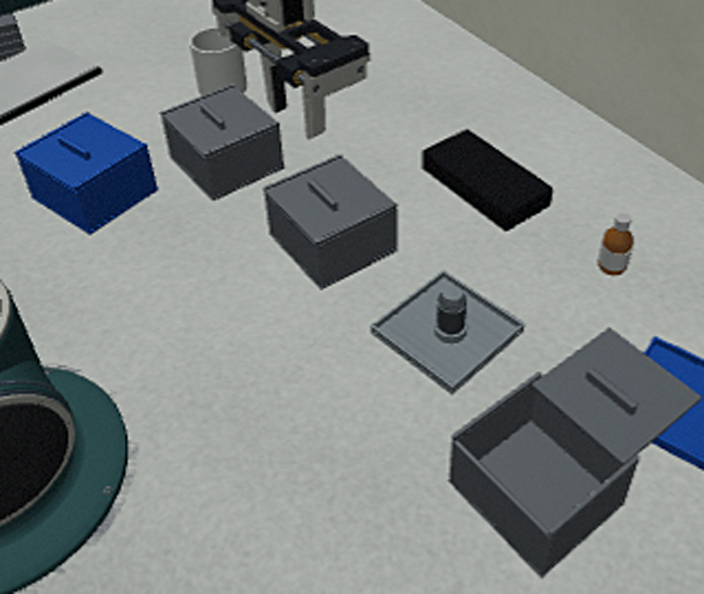

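The objective stands upright in the steel tray (picture 452,310). The two other grey cases are shut, the emptied one at (545,450) is open, and the gripper is clear.

```bash
python3 -c "
from plant import workorder
print(workorder.close_job())"
```

```text
the job is handed in; nothing more can be done
None
```

The objective now stands upright near the centre of the steel tray, and the job was handed in at about 20 s of the 72 s allowed.

- **Search:** I opened and shut the left case (eyepiece), then the middle case (filter cube). The right case held the objective. I slid its lid fully open and lifted the objective by its barrel, with a gripper gap of 33.5 mm. I lowered it to contact on the tray floor before letting go.
- **Last checks:**
  - The objective's nose was at about 70 mm height, within about 7 mm of the tray centre.
  - The left and middle lids measured within about 2 mm of shut. The emptied right case stays open.
  - In the last picture the gripper was clear of everything, and the slide box, bottle and mug looked undisturbed. The mouse was outside that picture, but the arm never went near it.
  - No check failed. I did not look at the eyepiece and filter cube again after shutting their lids.

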